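Cover the sample and build the soil-sieve nest

TASK

Set up the next sieving at the finds bench: first put the white cover on the white pan of sherds. Then build the nest on the orange pan, one piece after another and each seated level in the one below: the green fine sieve, the yellow medium sieve, the red coarse sieve, and last the brass lid with the black knob. Leave the blue spare sieve, the dish of sherds and the chequered scale bar where they are.

Things in the scene. Friction and masses are not known exactly. Their poses are not given: they have to be found in the camera images.
- nest_pan: Empty catch pan with an orange wall: the foot of the sieve nest, fixed to the table. Origin on the table at its centre, z up. Grey base disc 84 mm across, 12 mm high; on it a round cup 62 mm across outside, 54 mm inside, inner floor at 14 mm, rim at 40 mm height. A spigot drops in with about 3 mm play all round.
- sample_pan: Pan with a white wall holding small brown and grey sherds (they stay below the spigot of a seated cover), fixed to the table. Origin on the table at its centre, z up. Grey base disc 84 mm across, 12 mm high; on it a round cup 62 mm across outside, 54 mm inside, inner floor at 14 mm, rim at 40 mm height. A spigot drops in with about 3 mm play all round.
- sample_cover: All-white round plastic cover with a white knob, loose, about 80 g, upright. Origin: centre of underside, z up. Spigot 0-8 mm high (39 mm across at foot, 47 mm from 5 mm up); disc 62 mm across, 8-14 mm high; round knob on the axis, 24 mm across, 14-36 mm high, to grasp. Seated, its origin is 22 mm above that of the sieve below, 32 mm above a pan's.
- fine_sieve: Green plastic-framed round soil sieve, fine metal mesh, loose, about 120 g, upright. Origin: centre of underside, z up. Spigot 0-8 mm high (39 mm across at foot, 47 mm from 5 mm up); plain upright wall 62 mm across, 8-30 mm high. Open top: socket 54 mm across, mesh floor at 12 mm. Grasp across the wall. Seated, its origin is 22 mm above that of the sieve below, 32 mm above a pan's.
- medium_sieve: Yellow plastic-framed round soil sieve, medium metal mesh, loose, about 120 g, upright. Origin: centre of underside, z up. Spigot 0-8 mm high (39 mm across at foot, 47 mm from 5 mm up); plain upright wall 62 mm across, 8-30 mm high. Open top: socket 54 mm across, mesh floor at 12 mm. Grasp across the wall. Seated, its origin is 22 mm above that of the sieve below, 32 mm above a pan's.
- coarse_sieve: Red plastic-framed round soil sieve, coarse, wide metal mesh, loose, about 120 g, upright. Origin: centre of underside, z up. Spigot 0-8 mm high (39 mm across at foot, 47 mm from 5 mm up); plain upright wall 62 mm across, 8-30 mm high. Open top: socket 54 mm across, mesh floor at 12 mm. Grasp across the wall. Seated, its origin is 22 mm above that of the sieve below, 32 mm above a pan's.
- nest_lid: Brass round lid with a black knob, loose, about 80 g, upright. Origin: centre of underside, z up. Spigot 0-8 mm high (39 mm across at foot, 47 mm from 5 mm up); disc 62 mm across, 8-14 mm high; round knob on the axis, 24 mm across, 14-36 mm high, to grasp. Seated, its origin is 22 mm above that of the sieve below, 32 mm above a pan's.
- spare_sieve: Blue sieve of the same size and form as the others (62 mm across, 30 mm high, origin at the centre of its underside): a spare, not to be used or moved.
- sherd_dish: White round ceramic dish of sherds, 72 mm across, 20 mm high, origin at the centre of its underside, loose, not to be moved.
- scale_bar: Black and white chequered photo scale, 80 x 22 x 6 mm, long side along its x, origin at the centre of its underside, loose, not to be moved. At the start the ten listed things stand apart on the table, centres at least 110 mm from one another, in any arrangement.
Not all that is in view belongs to the job. What is shaped like the fine_sieve but turquoise is not meant. What is shaped like the medium_sieve but turquoise is not meant.

How it is judged (in metres and radians):
On the way, in this order (a step that is already met when the one before it is completed fails the run):
1. the white cover is seated on the white sample pan (horizontal distance between sample_cover and sample_pan below 0.008 m and z of sample_cover in the frame of sample_pan between 0.029 and 0.035 m and angle between sample_cover's own z axis and vertical below 0.08 rad), for 0.2 s.
2. the green fine sieve is seated on the orange pan (horizontal distance between fine_sieve and nest_pan below 0.008 m and z of fine_sieve in the frame of nest_pan between 0.029 and 0.035 m and angle between fine_sieve's own z axis and vertical below 0.08 rad), for 0.2 s.
3. the yellow medium sieve is seated on the green one (horizontal distance between medium_sieve and fine_sieve below 0.008 m and z of medium_sieve in the frame of fine_sieve between 0.019 and 0.025 m and angle between medium_sieve's own z axis and vertical below 0.08 rad), for 0.2 s.
4. the red coarse sieve is seated on the yellow one (horizontal distance between coarse_sieve and medium_sieve below 0.008 m and z of coarse_sieve in the frame of medium_sieve between 0.019 and 0.025 m and angle between coarse_sieve's own z axis and vertical below 0.08 rad), for 0.2 s.
5. the brass lid with the black knob is seated on the red sieve (horizontal distance between nest_lid and coarse_sieve below 0.008 m and z of nest_lid in the frame of coarse_sieve between 0.019 and 0.025 m and angle between nest_lid's own z axis and vertical below 0.08 rad), for 0.2 s.
At the end, for the whole second after the job is handed in: The white cover is seated on the white pan, and on the orange pan sit the green, yellow and red sieves and the black-knobbed lid, in that order upwards. Each is seated: centre within 8 mm of the one below, height within 3 mm of fully seated, tilt under 0.08 rad; all released and at rest (all of step 1 and all of step 2 and all of step 3 and all of step 4 and all of step 5 and linear speed of each of sample_cover, fine_sieve, medium_sieve, coarse_sieve, nest_lid below 0.02 m/s and angular speed of each of sample_cover, fine_sieve, medium_sieve, coarse_sieve, nest_lid below 0.2 rad/s); the robot touches nothing.
It fails at once if the blue spare sieve is moved by more than 20 mm (distance of spare_sieve from where it was at the start of the episode above 0.02 m).
It fails at once if the dish of sherds is moved by more than 20 mm (distance of sherd_dish from where it was at the start of the episode above 0.02 m).
It fails at once if the scale bar is moved by more than 20 mm (distance of scale_bar from where it was at the start of the episode above 0.02 m).
It also fails if it takes over 131 s, if anything falls off the work surface, if the arm or the gripper's body presses on something with over 40 N, if the wrist force passes 120 N, or if a joint passes its speed limit or range.

ROBOT

A 7-joint arm with a two-finger parallel gripper is mounted at the origin on the work surface. World frame = base frame: x ahead of the robot, y to its left, z up, the work surface at z = 0. Lengths are in mm, angles in rad, forces in N, time in s.
With the tool pointing down it reaches from about 400 to 850 mm from the base axis. Payload 4.5 kg.
Tool frame: the origin (TCP) lies between the finger pads; the fingertips stand 25 mm ahead of it and the grasp point (between the pads) lies 6 mm ahead of it (bot.nose_length is the distance from the TCP to the fingertips, in mm); z points along the fingers, y is the line along which they close (so a half turn about z gives the same grasp; the last joint's range is limited). The gripper opens to 88 mm and grips with 3 to 60 N. Pads are 18 mm wide; open, the fingers measure 123 mm over their backs; the gripper's body (75 mm by 187 mm) begins 45 mm behind the grasp point.
Start: joints at [-1.153, 0.689, -0.195, 1.565, 0.157, 0.902, -0.215], TCP at [234.012, 579.562, 233.543] pointing down, gripper open.
Joint ranges: [-3.01, 3.01], [-0.46, 2.08], [-1.47, 1.51], [0.13, 2.56], [-1, 4.14], [0.04, 2.09], [-2.66, 2.66]. Speed limits (rad/s): [2.57, 2.57, 3.14, 3.14, 3.14, 3.14, 3.14].

INTERFACE

Orientations are given as a unit quaternion [x, y, z, w].
In Python, from rig import bot gives the robot as it stands.
- The arm moves only by the shell command python3 -m crank 'ROWS' [OPENING] [FORCE]. ROWS is JSON, a list of rows, each an object with "slide": the shift along the tool's x, y, z in units of 40 mm (1.0 is 40 mm), a list of three; "delta_rot": the turn, a rotation vector about the tool's x, y, z in units of 0.12 rad (1.0 is 0.12 rad), a list of three. A call has 1 to 8 rows; each row shifts and turns the commanded pose from where the row before left it, along the tool's axes as they then stand; what a row does not reach is not made up. A row lasts 1/8 s, in which the tool goes at most 62.5 mm and 10.7 degrees, less where a joint would pass 70% of its speed; a pose out of reach is approached as far as the arm can. A call with a number of a shift or a turn outside -1 to 1 is refused whole. A call with a gripper value outside its range is refused whole. OPENING is the opening, from 0 (shut) to 1 (fully open), set as the call begins (- or left out, the last holds). The fingers move at their own pace and stop on an object; FORCE is the grip in N (left out, the last holds). Time passes only in rows, so rows that do not move let the fingers close. It gives the time, the measured TCP pose, the force, the opening and the grip force at its end, in the units of the state.
- bot.state(): the state, without advancing time (a new reading comes with each control period).
- bot.snapshot(name): name is "scene" or "top" or "wrist"; returns a dict with "frame" (384x512x3 uint8, red, green, blue), "range_z" (384x512 float32, mm along the optical axis (not along the pixel's ray), 0 where there is no reading), "mtx" (3x3 intrinsics, pixels), "world_from_camera" (4x4, takes a point from camera to world coordinates). Camera axes: x right, y down, z forward; pixel columns grow to the right and rows downward; lengths in mm; the calibration is good to about 2 mm. A picture is of the moment at which its call begins.
- bot.hand_in(): hands the job in; it is judged then, once.
Trained networks look in the newest picture that a camera, given by its name, has taken for a name from the list of things; names that differ only in an ending like _2 or _b are one class to them, and where a whole thing is asked for, a point or a joint stands for the part that bears it (a point fixed in the world has none). Each returns a list of dicts, best first, with "conf" (0 to 1); they miss things now and then, are a little off and sometimes report something else, mostly with a low value. They report only what shows in the picture. A call takes as long as a camera call. They do not tell look-alikes from the thing itself.
- bot.find_in(camera, thing): "at" ([x, y, z] in mm, in the coordinates of the camera as it stood for that picture, good to about 4 mm: the middle of the surface that is visible of it).
- bot.trace(camera, thing): "region" (384x512 bool, what is visible of it).
The state is a dict: "time": time; "joint_positions": joint angles; "qd": joint speeds; "joint_torque": joint torques, N m; "eef_pos": TCP position; "eef_rot": TCP orientation; "force": force on the tool from outside, world axes, zero at the start; "wrist_torque": the same for the moment, N m; "gripper_width": opening from 0.0 (shut) to 1.0 (fully open); "grip_force": force on a finger pad.
Only numpy, scipy, OpenCV 4.12 (cv2) and the standard library are available. Lean on these libraries where they do the work, as an engineer would, in place of code of your own. Each camera call takes 0.05 s, during which the arm holds its last target. There are 200 camera calls.

## Working session

There is one attempt and no reset: what is moved stays moved. The work goes in short steps, Python scripts to look and compute and a shell command to move; the robot and the scene stay as the last step left them, time stands still between calls to the robot, and variables do not carry over. Pictures are saved under pics/ and viewed, at most 14 in all, crops included, and the job is handed in when it is done.

```bash
mkdir -p pics; ls; cat > h.py <<'E'
import numpy as np, cv2
from rig import bot
def snap(c,name=None):
    s=bot.snapshot(c)
    if name: cv2.imwrite(f'pics/{name}.png',s['frame'][:,:,::-1])
    return s
def world(s):
    z=s['range_z'].astype(float);K=s['mtx'];v,u=np.mgrid[:z.shape[0],:z.shape[1]]
    p=np.stack([(u-K[0,2])/K[0,0]*z,(v-K[1,2])/K[1,1]*z,z,np.ones_like(z)],-1)
    return (p@np.array(s['world_from_camera']).T)[...,:3]
def w(s,p): return (np.array(s['world_from_camera'])@np.r_[p,1])[:3]
def px(s,P):
    c=np.linalg.inv(s['world_from_camera'])@np.r_[P,1];q=s['mtx']@c[:3];return q[:2]/q[2]
E
python3 - <<'E'
from h import *
names="nest_pan sample_pan sample_cover fine_sieve medium_sieve coarse_sieve nest_lid spare_sieve sherd_dish scale_bar".split()
for c in("top","scene"):
    s=snap(c,c+'0');W=world(s)
    print(c,np.round(s['world_from_camera'],2).tolist())
    for n in names:
        for d in bot.find_in(c,n)[:4]:
            p=w(s,d['at']);print(n,round(d['conf'],2),p.round(),px(s,p).round())
st=bot.state();print(st)
E
```

```text
pics
top [[0.0, -1.0, 0.08, 500.83], [-1.0, -0.0, -0.01, 11.9], [0.01, -0.08, -1.0, 960.38], [0.0, 0.0, 0.0, 1.0]]
nest_pan 0.81 [636.   8.  14.] [253. 160.]
nest_pan 0.6 [494. -15.  14.] [264. 226.]
sample_pan 0.58 [484. 304.  12.] [114. 230.]
sample_cover 0.64 [498. 136.  14.] [193. 224.]
sample_cover 0.41 [496. -18.  14.] [265. 225.]
fine_sieve 0.84 [767.  40.  13.] [238. 100.]
fine_sieve 0.69 [637. 138.  13.] [193. 160.]
medium_sieve 0.73 [ 499. -164.   16.] [333. 224.]
medium_sieve 0.6 [ 386. -142.   15.] [323. 277.]
coarse_sieve 0.96 [493. -17.  15.] [264. 227.]
nest_lid 0.77 [634. 312.  16.] [111. 160.]
nest_lid 0.61 [ 628. -143.   13.] [322. 164.]
spare_sieve 0.85 [ 644. -297.   17.] [394. 156.]
sherd_dish 0.78 [ 628. -138.   13.] [320. 164.]
scale_bar 0.83 [ 490. -299.    8.] [395. 228.]
scene [[-0.04, 0.58, -0.81, 1341.53], [1.0, 0.01, -0.05, 34.45], [-0.02, -0.81, -0.58, 584.52], [0.0, 0.0, 0.0, 1.0]]
nest_pan 0.62 [650.  13.  13.] [261. 221.]
sample_pan 0.86 [503. 306.  24.] [373. 183.]
sample_cover 0.54 [635. 142.  19.] [315. 215.]
sample_cover 0.51 [502. 140.  18.] [310
[... 540 characters left out ...]
910169, -0.19461187,  1.56532908,  0.15729649,
        0.9025503 , -0.21510458]), 'qd': array([ 1.95199310e-03, -1.15975374e-03,  2.88271421e-04,  9.30886435e-05,
        5.05413435e-04, -4.02869557e-04,  8.81683398e-04]), 'joint_torque': array([-2.97535298e-04, -5.27499962e+01, -1.26741026e+00, -1.53748387e+01,
       -5.19318273e-02, -7.44293848e-04,  2.33815365e-05]), 'eef_pos': array([233.99401643, 579.5342931 , 233.53418489]), 'eef_rot': array([ 1.90706140e-01,  9.81647171e-01, -1.30750707e-06, -4.21671719e-06]), 'force': array([-0.62612057, -0.91596426,  0.03041138]), 'wrist_torque': array([-0.01191761, -0.00017743, -0.05037829]), 'grip_force': 0.0, 'gripper_width': 1.0008554091960074}
```

```bash
python3 - <<'E'
import cv2
i=cv2.imread('pics/top0.png')[60:310,70:440];cv2.imwrite('pics/topc.png',cv2.resize(i,None,fx=2.1,fy=2.1,interpolation=cv2.INTER_CUBIC))
E
```

```text
(no output)
```

View pics/topc.png

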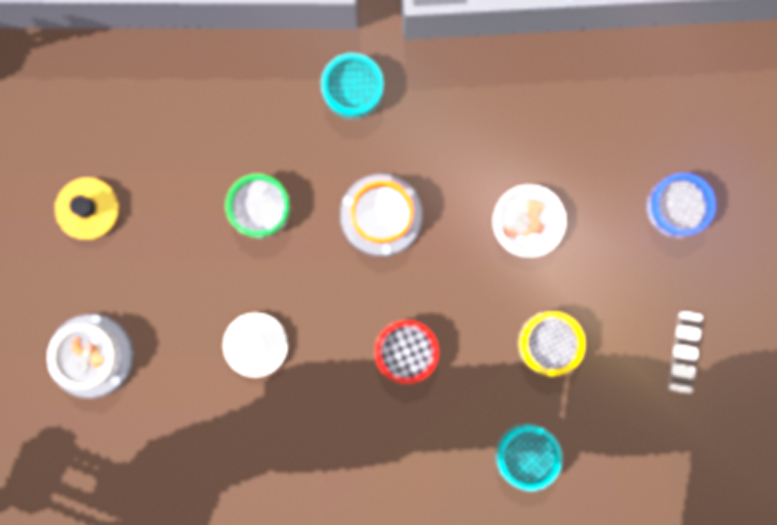

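View pics/scene0.png

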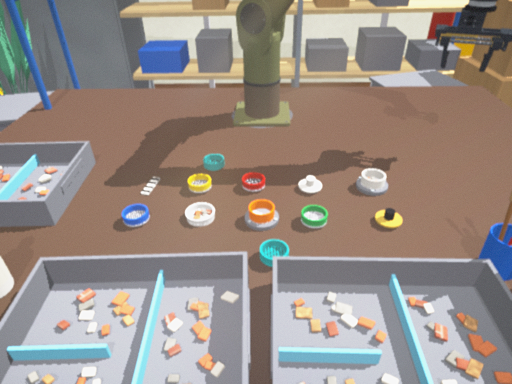

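The two pictures show the following (top pixels):
- Pieces to move: white cover with white knob (193,224), green sieve (193,160), yellow sieve (333,224), red sieve (264,227), brass lid with black knob (111,160).
- Pans: orange pan (253,160), white pan with sherds (114,230).
- Leave alone: blue sieve (394,156), dish (320,164), scale bar (395,228).
- Look-alikes: turquoise sieves at (238,100) and (323,277). They could be taken for the green or yellow sieve, so I avoid both. The dish at (320,164) could be taken for the cover or lid.

Next I measure centres by depth in both views.

```bash
cat >> h.py <<'E'
G=dict(nest_pan=(636,8),sample_pan=(484,306),sample_cover=(498,136),fine_sieve=(637,138),medium_sieve=(497,-160),coarse_sieve=(493,-15),nest_lid=(634,311),spare_sieve=(643,-297),dish=(628,-140))
def fit(W,g,R=50,zmin=None):
    "centre of the topmost 6mm band points' enclosing circle"
    m=(np.hypot(W[...,0]-g[0],W[...,1]-g[1])<R)&(W[...,2]>(zmin or 8))&(W[...,2]<90)
    P=W[m]
    if len(P)<10: return None
    top=np.percentile(P[:,2],96);B=P[P[:,2]>top-6] if not zmin else P
    (c,r)=cv2.minEnclosingCircle(B[:,:2].astype(np.float32).reshape(-1,1,2))
    return np.round([*c,r,top,len(B)],1)
E
python3 - <<'E'
from h import *
for c in("top","scene"):
    W=world(snap(c))
    for n,g in G.items(): print(c,n,fit(W,g))
s=snap('wrist','wr0');print(np.round(s['world_from_camera'],3).tolist(),s['mtx'].tolist())
E
```

```text
top nest_pan [632.4  10.7  30.8  41.8 170. ]
top sample_pan [487.4 306.1  31.3  41.3 200. ]
top sample_cover [498.9 138.6  11.7  38.  102. ]
top fine_sieve [639.8 136.2  30.8  32.3 178. ]
top medium_sieve [ 500.8 -161.4   31.    32.2  175. ]
top coarse_sieve [492.2 -15.   30.7  32.2 166. ]
top nest_lid [637.9 311.9  11.7  37.8 101. ]
top spare_sieve [ 641.4 -296.2   31.4   32.5  190. ]
top dish [ 626.2 -140.5   35.8   23.   257. ]
scene nest_pan [632.   12.4  32.   40.  162. ]
scene sample_pan [485.9 308.2  34.5  40.6 137. ]
scene sample_cover [498.9 141.   12.7  36.9  46. ]
scene fine_sieve [639.3 138.5  32.3  30.7 166. ]
scene medium_sieve [ 500.1 -160.3   33.1   30.8  117. ]
scene coarse_sieve [492.3 -12.6  31.6  30.4 118. ]
scene nest_lid [637.9 314.1  12.8  36.7  68. ]
scene spare_sieve [ 640.  -293.6   33.1   30.2  161. ]
scene dish [ 625.  -138.9   37.4   20.8  219. ]
[[0.374, 0.882, 0.285, 160.516], [0.927, -0.356, -0.115, 607.774], [0.0, 0.307, -0.952, 385.34], [0.0, 0.0, 0.0, 1.0]] [[307.48162889880166, 0.0, 252.5274738382724], [0.0, 307.48162889880166, 191.59484374420322], [0.0, 0.0, 1.0]]
```

```bash
python3 -m crank '[{"slide":[0,0,0],"delta_rot":[0,0,-0.8]},{"slide":[0,0,0],"delta_rot":[0,0,-0.8]},{"slide":[0,0,0],"delta_rot":[0,0,-0.8]},{"slide":[0,0,0],"delta_rot":[0,0,-0.8]},{"slide":[0,0,0],"delta_rot":[0,0,0]}]' 1
python3 -m crank '[{"slide":[-0.8,-1,0],"delta_rot":[0,0,0]},{"slide":[-0.8,-1,0],"delta_rot":[0,0,0]},{"slide":[-0.8,-1,0],"delta_rot":[0,0,0]},{"slide":[-0.8,-1,0],"delta_rot":[0,0,0]},{"slide":[-0.8,-1,0],"delta_rot":[0,0,0]},{"slide":[-0.8,-1,0],"delta_rot":[0,0,0]},{"slide":[-0.8,-1,0],"delta_rot":[0,0,0]},{"slide":[0,0,0],"delta_rot":[0,0,0]}]'
```

```text
time: 1.88
eef_pos: [234.1, 579.5, 233.5]
eef_rot: [0.0, 1.0, 0.0, -0.0]
force: [0.4, -0.7, -0.1]
gripper_width: 1.0
grip_force: 0.0
time: 2.88
eef_pos: [461.5, 294.7, 233.3]
eef_rot: [0.005, 1.0, -0.002, 0.001]
force: [0.4, 1.5, -0.1]
gripper_width: 0.996
grip_force: 0.0
```

```bash
python3 - <<'E'
from h import *
s=snap('wrist','w1');W=world(s)
for n,g in G.items(): 
    q=px(s,[*g,30])
    if 0<q[0]<512 and 0<q[1]<384: print(n,fit(W,g),q)
print(bot.state()['eef_pos'])
E
python3 -m crank '[{"slide":[-1,-1,0],"delta_rot":[0,0,0]},{"slide":[0,-1,0.5],"delta_rot":[0,0,0]},{"slide":[0,-1,0.5],"delta_rot":[0,0,0]},{"slide":[0,-0.9,0.5],"delta_rot":[0,0,0]},{"slide":[0,0,0.5],"delta_rot":[0,0,0]},{"slide":[0,0,0],"delta_rot":[0,0,0]},{"slide":[0,0,0],"delta_rot":[0,0,0]}]'
python3 - <<'E'
from h import *
s=snap('wrist','w2');W=world(s)
for n,g in G.items(): 
    q=px(s,[*g,30])
    if 0<q[0]<512 and 0<q[1]<384: print(n,fit(W,g),q)
print(bot.state()['eef_pos'])
E
```

```text
nest_pan [626.7  16.2  41.4  15.2 514. ] [ 44.58828207 290.66129047]
sample_pan [486.5 307.7  31.2  40.8 603. ] [264.05687239 180.97344553]
sample_cover [497.5 140.1  12.   36.8 316. ] [124.39579154 193.36792744]
fine_sieve [643.4 163.   13.5  31.3  56. ] [140.15230426 290.57228632]
nest_lid [636.2 314.   11.9  36.9 236. ] [267.66280042 287.72319588]
[459.42007368 297.76099797 233.49275612]
time: 3.8
eef_pos: [498.2, 145.6, 154.2]
eef_rot: [-0.001, 1.0, 0.001, 0.001]
force: [0.0, -0.1, -1.3]
gripper_width: 1.002
grip_force: 0.0
nest_pan [625.7  42.2   4.7  33.2  35. ] [124.95532272 304.94140071]
sample_pan [ 486.1  307.7   31.6   40.9 1316. ] [428.33155749 166.88713003]
sample_cover [497.6 139.7  12.   37.  516. ] [243.72208896 181.17575021]
fine_sieve [632.2 137.5  30.2  30.8 365. ] [246.41334911 305.8192289 ]
coarse_sieve [ 490.3  -13.5   31.3   31.  1169. ] [ 80.74741339 175.68839725]
nest_lid [620.4 322.1  19.8  15.6 305. ] [407.9511641  303.60338411]
[498.38779303 145.43152984 154.36395738]
```

View pics/w2.png

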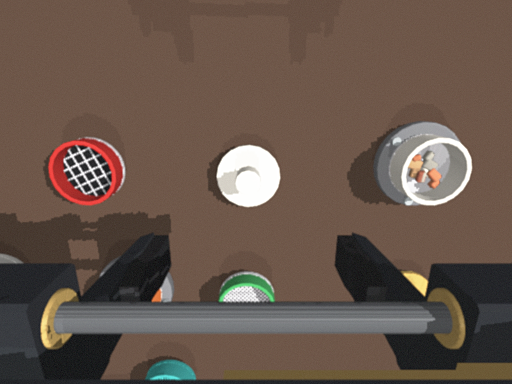

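The crop confirms the white cover with its white knob at wrist (248,180), red sieve at left (86,170), white sherd pan at right (430,175). All radii and heights agree with the text, so I grasp the cover.

```bash
python3 -m crank '[{"slide":[0,-0.14,0.8],"delta_rot":[0,0,0]},{"slide":[0,0,0.8],"delta_rot":[0,0,0]},{"slide":[0,0,0.6],"delta_rot":[0,0,0]},{"slide":[0,0,0.4],"delta_rot":[0,0,0]},{"slide":[0,0,0],"delta_rot":[0,0,0]},{"slide":[0,0,0],"delta_rot":[0,0,0]},{"slide":[0,0,0],"delta_rot":[0,0,0]}]'
```

```text
time: 4.72
eef_pos: [498.7, 138.4, 50.4]
eef_rot: [-0.0, 1.0, 0.0, 0.001]
force: [-0.2, 0.4, -0.2]
gripper_width: 1.001
grip_force: 0.0
```

```bash
python3 -m crank '[{"slide":[0.02,0.03,0.1],"delta_rot":[0,0,0]},{"slide":[0,0,0.1],"delta_rot":[0,0,0]},{"slide":[0,0,0],"delta_rot":[0,0,0]}]'
python3 -m crank '[{"slide":[0,0,0],"delta_rot":[0,0,0]},{"slide":[0,0,0],"delta_rot":[0,0,0]},{"slide":[0,0,0],"delta_rot":[0,0,0]},{"slide":[0,0,0],"delta_rot":[0,0,0]},{"slide":[0,0,0],"delta_rot":[0,0,0]},{"slide":[0,0,0],"delta_rot":[0,0,0]}]' 0 20
```

```text
time: 5.1
eef_pos: [497.1, 139.2, 41.2]
eef_rot: [-0.0, 1.0, -0.0, -0.0]
force: [-0.4, -0.7, 0.1]
gripper_width: 1.001
grip_force: 0.0
time: 5.85
eef_pos: [497.3, 139.2, 41.5]
eef_rot: [-0.0, 1.0, 0.0, -0.0]
force: [-0.2, -0.1, 0.8]
gripper_width: 0.341
grip_force: 0.0
```

```bash
python3 -m crank '[{"slide":[0,0,0],"delta_rot":[0,0,0]},{"slide":[0,0,0],"delta_rot":[0,0,0]},{"slide":[0,0,0],"delta_rot":[0,0,0]}]'
python3 -m crank '[{"slide":[0,0,-0.5],"delta_rot":[0,0,0]},{"slide":[0,0,-0.8],"delta_rot":[0,0,0]},{"slide":[0,0.5,-0.8],"delta_rot":[0,0,0]},{"slide":[0.1,1,0],"delta_rot":[0,0,0]},{"slide":[0.1,1,0],"delta_rot":[0,0,0]},{"slide":[0.1,1,0],"delta_rot":[0,0,0]},{"slide":[0,0.6,0],"delta_rot":[0,0,0]},{"slide":[0,0,0],"delta_rot":[0,0,0]}]'
```

```text
time: 6.22
eef_pos: [497.3, 139.2, 41.5]
eef_rot: [-0.0, 1.0, 0.0, -0.0]
force: [-0.1, 1.1, -0.6]
gripper_width: 0.014
grip_force: 0.0
time: 7.22
eef_pos: [485.1, 304.8, 125.5]
eef_rot: [-0.001, 1.0, 0.0, 0.0]
force: [-0.0, 0.1, 0.1]
gripper_width: 0.009
grip_force: 0.0
```

The gripper shut fully, so the knob was missed. I look at where the cover is.

```bash
python3 - <<'E'
from h import *
print(bot.nose_length, bot.state()['eef_pos'],bot.state()['gripper_width'])
for c in('wrist','scene'):
    s=snap(c,c+'3');W=world(s)
    for n in('sample_cover','sample_pan','coarse_sieve'): print(n,fit(W,G[n]),px(s,[*G[n],36]))
i=cv2.imread('pics/scene3.png')[60:260,200:420];cv2.imwrite('pics/scene3c.png',cv2.resize(i,None,fx=3,fy=3))
E
```

```text
25.0 [485.05278082 304.7798569  125.48555069] 0.008576403517327448
sample_cover [497.5 140.1  12.1  36.9 672. ] [ 52.87248153 207.37809084]
sample_pan [ 486.3  307.5   31.    40.8 1258. ] [255.90588875 191.94473032]
coarse_sieve None [-130.12949028  201.35836846]
sample_cover [498.8 142.1  13.   36.4  48. ] [308.44945843 177.89466552]
sample_pan [488.6 307.9  32.1  40.7 136. ] [371.9418506 175.293324 ]
coarse_sieve [492.5 -11.7  31.9  30.7 114. ] [251.9818945  176.65698711]
```

View pics/scene3c.png

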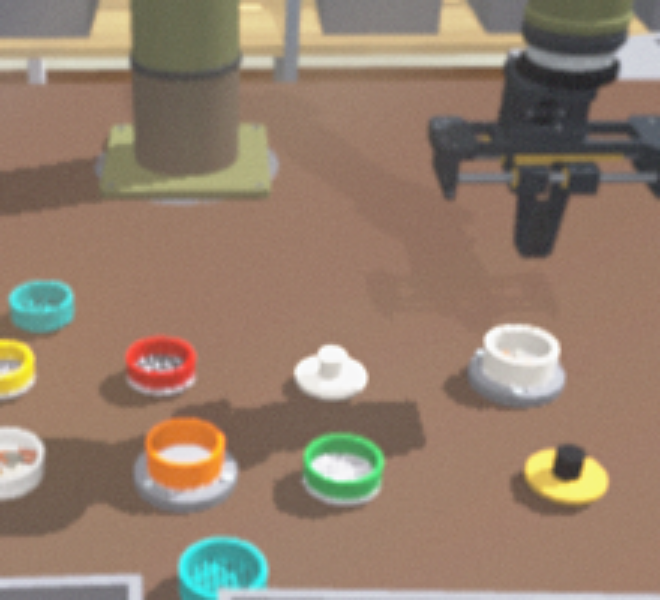

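View pics/wrist3.png

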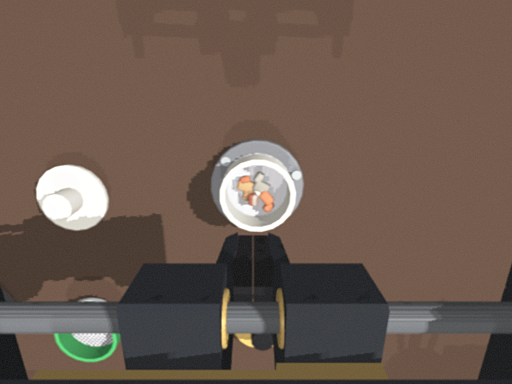

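The cover stands untouched (scene3c 332,370). The fingertips sit at wrist (253,240), though the tool should be over the pan at (256,192). I measure where the fingertips really are.

```bash
python3 - <<'E'
from h import *
e=bot.state()['eef_pos']
for c in('wrist','scene','top'):
    s=snap(c);W=world(s)
    print(c,'tip proj',px(s,e-[0,0,25]),'tcp',px(s,e))
    m=(np.hypot(W[...,0]-e[0],W[...,1]-e[1])<120)&(W[...,2]>60)&(W[...,2]<160)
    P=W[m]
    if len(P): 
        for z0 in range(60,160,10):
            Q=P[(P[:,2]>=z0)&(P[:,2]<z0+10)]
            if len(Q): print(z0,len(Q),np.percentile(Q,[2,50,98],axis=0).round(1).tolist())
E
```

```text
wrist tip proj [255.32673686 225.36071636] tcp [255.62627371 244.10663957]
130 407 [[475.3, 286.6, 130.7], [477.0, 299.6, 136.1], [477.8, 312.1, 139.7]]
140 639 [[475.2, 285.5, 140.3], [476.8, 299.6, 145.6], [489.7, 313.3, 149.9]]
150 871 [[475.2, 284.6, 150.1], [476.9, 299.1, 154.5], [487.4, 313.9, 159.8]]
scene tip proj [374.19539831 154.58604049] tcp [375.84288039 145.95028093]
120 1 [[493.4, 291.6, 129.3], [493.4, 291.6, 129.3], [493.4, 291.6, 129.3]]
130 34 [[478.9, 285.7, 132.0], [495.4, 299.8, 136.1], [498.5, 312.6, 139.4]]
140 55 [[480.1, 285.1, 140.6], [495.6, 298.0, 144.7], [499.2, 314.8, 149.8]]
150 49 [[485.2, 284.1, 150.8], [495.9, 298.7, 155.5], [499.3, 312.9, 159.9]]
top tip proj [100.93537508 230.40124492] tcp [ 96.42833242 230.63231787]
```

```bash
python3 - <<'E'
from h import *
st=bot.state();e=st['eef_pos'];s=snap('wrist');W=world(s);T=s['world_from_camera']
print('t',st['time'],'eef',e,'q',st['eef_rot'].round(4),'cam-eef',(T[:3,3]-e).round(1));print(np.round(T,3).tolist())
for r in (225,232,238,244,250,258,262): print(r,[(c,W[r,c].round(0).tolist()) for c in (228,240,253,265,278)])
E
python3 -m crank '[{"slide":[0,0,-1],"delta_rot":[0,0,0]},{"slide":[0,0,-1],"delta_rot":[0,0,0]},{"slide":[0,0,0],"delta_rot":[0,0,0]},{"slide":[0,0,0],"delta_rot":[0,0,0]}]' 1
python3 - <<'E'
from h import *
st=bot.state();e=st['eef_pos'];s=snap('wrist','w4');T=s['world_from_camera']
print('t',st['time'],'eef',e,'cam-eef',(T[:3,3]-e).round(1));print(np.round(T,3).tolist())
W=world(s)
for n in('sample_cover','sample_pan'): print(n,fit(W,G[n]))
E
```

```text
t 7.475 eef [485.82066453 300.8446364  125.37276192] q [ 1.2e-03  1.0e+00 -9.0e-04 -1.0e-04] cam-eef [-79.3  -1.3 151.8]
[[0.002, 0.952, 0.307, 406.522], [1.0, -0.002, -0.002, 299.578], [-0.001, 0.307, -0.952, 277.187], [0.0, 0.0, 0.0, 1.0]]
225 [(228, [530.0, 275.0, 1.0]), (240, [531.0, 287.0, -1.0]), (253, [512.0, 299.0, 40.0]), (265, [513.0, 310.0, 38.0]), (278, [513.0, 320.0, 40.0])]
232 [(228, [537.0, 275.0, 1.0]), (240, [538.0, 286.0, -0.0]), (253, [537.0, 299.0, 1.0]), (265, [538.0, 311.0, 0.0]), (278, [538.0, 324.0, 1.0])]
238 [(228, [476.0, 287.0, 138.0]), (240, [477.0, 293.0, 135.0]), (253, [477.0, 299.0, 135.0]), (265, [478.0, 306.0, 134.0]), (278, [476.0, 312.0, 138.0])]
244 [(228, [475.0, 288.0, 145.0]), (240, [478.0, 293.0, 141.0]), (253, [478.0, 299.0, 141.0]), (265, [478.0, 305.0, 141.0]), (278, [476.0, 311.0, 144.0])]
250 [(228, [476.0, 288.0, 150.0]), (240, [477.0, 293.0, 147.0]), (253, [478.0, 299.0, 147.0]), (265, [478.0, 305.0, 147.0]), (278, [476.0, 311.0, 150.0])]
258 [(228, [475.0, 289.0, 158.0]), (240, [477.0, 294.0, 155.0]), (253, [480.0, 299.0, 150.0]), (265, [477.0, 305.0, 155.0]), (278, [476.0, 310.0, 157.0])]
262 [(228, [476.0, 289.0, 160.0]), (240, [477.0, 294.0, 158.0]), (253, [482.0, 299.0, 150.0]), (265, [478.0, 305.0, 158.0]), (278, [476.0, 310.0, 161.0])]
time: 8.02
eef_pos: [485.1, 302.1, 205.1]
eef_rot: [0.0, 1.0, -0.001, -0.0]
force: [0.1, -0.6, -0.3]
gripper_width: 0.434
grip_force: 0.0
t 8.025 eef [485.12245876 302.10245812 205.05459399] cam-eef [-79.2  -1.5 151.8]
[[0.001, 0.952, 0.307, 405.926], [1.0, -0.0, -0.001, 300.561], [-0.001, 0.307, -0.952, 356.889], [0.0, 0.0, 0.0, 1.0]]
sample_cover [497.4 140.   11.9  36.9 393. ]
sample_pan [486.3 307.7  31.1  40.8 725. ]
```

Once the sway settles, x and y of the tool agree with the cameras. The wrist and scene views both show the fingertips about 30 mm higher than the stated nose length implies (about z 131 at TCP z 125). That explains the miss over the 37 mm knob. I return above the cover and check from close by before going lower.

```bash
python3 -m crank '[{"slide":[-0.1,-0.8,0],"delta_rot":[0,0,0]},{"slide":[-0.1,-0.8,0],"delta_rot":[0,0,0]},{"slide":[-0.1,-0.8,0.5],"delta_rot":[0,0,0]},{"slide":[0,-0.8,0.8],"delta_rot":[0,0,0]},{"slide":[0,-0.5,0.8],"delta_rot":[0,0,0]},{"slide":[0,-0.25,0.8],"delta_rot":[0,0,0]},{"slide":[0,-0.1,0.6],"delta_rot":[0,0,0]},{"slide":[0,0,0.4],"delta_rot":[0,0,0]}]' 1
python3 -m crank '[{"slide":[0,0,0],"delta_rot":[0,0,0]},{"slide":[0,0,0],"delta_rot":[0,0,0]},{"slide":[0,0,0],"delta_rot":[0,0,0]},{"slide":[0,0,0],"delta_rot":[0,0,0]}]'
python3 - <<'E'
from h import *
st=bot.state();e=st['eef_pos'];print(e)
for c in('scene','wrist'):
    s=snap(c,c+'5');W=world(s)
    for sg in(-1,1):
        m=(abs(W[...,0]-e[0])<25)&(sg*(W[...,1]-e[1])>38)&(sg*(W[...,1]-e[1])<75)&(W[...,2]>16)&(W[...,2]<75)
        P=W[m];print(c,sg,len(P),np.percentile(P,[1,5,50,95],axis=0).round().tolist() if len(P) else '')
    print(fit(W,G['sample_cover']))
a=cv2.imread('pics/scene5.png')[120:230,240:380];cv2.imwrite('pics/c5.png',np.hstack([cv2.resize(a,(560,440)) ]))
E
```

```text
time: 9.07
eef_pos: [496.1, 140.2, 47.5]
eef_rot: [0.0, 1.0, -0.001, -0.002]
force: [-0.8, 1.2, -0.7]
gripper_width: 1.0
grip_force: 0.0
time: 9.57
eef_pos: [497.7, 141.4, 50.2]
eef_rot: [-0.0, 1.0, 0.0, 0.001]
force: [-0.8, 0.1, -0.3]
gripper_width: 1.002
grip_force: 0.0
[497.70452146 141.44511274  50.1743947 ]
scene -1 36 [[504.0, 83.0, 56.0], [504.0, 83.0, 57.0], [507.0, 91.0, 67.0], [510.0, 96.0, 75.0]]
scene 1 42 [[490.0, 185.0, 56.0], [492.0, 185.0, 57.0], [506.0, 190.0, 66.0], [510.0, 197.0, 74.0]]
[505.1 136.6  49.4  78.9  22. ]
wrist -1 944 [[487.0, 82.0, 56.0], [487.0, 83.0, 57.0], [489.0, 94.0, 67.0], [505.0, 96.0, 74.0]]
wrist 1 929 [[487.0, 183.0, 56.0], [487.0, 184.0, 57.0], [489.0, 186.0, 66.0], [505.0, 196.0, 74.0]]
[497.7 136.   50.   85.4 893. ]
```

View pics/c5.png

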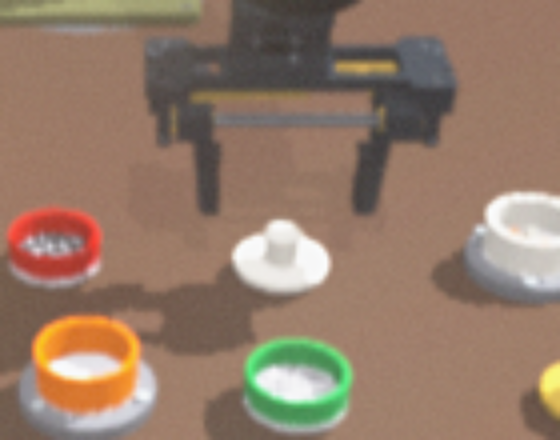

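Both cameras put the open tips at z 56 with the TCP reading 50.2. The picture shows them (c5 207,210 and 365,212) clearly above the cover. So tip = TCP reading + 6 mm, and I use that from here.

```bash
python3 -m crank '[{"slide":[0,0,0.4],"delta_rot":[0,0,0]},{"slide":[0,0,0.35],"delta_rot":[0,0,0]},{"slide":[0,0,0.2],"delta_rot":[0,0,0]},{"slide":[0,0,0],"delta_rot":[0,0,0]},{"slide":[0,0,0],"delta_rot":[0,0,0]}]'
python3 -m crank '[{"slide":[0,0,0],"delta_rot":[0,0,0]},{"slide":[0,0,0],"delta_rot":[0,0,0]},{"slide":[0,0,0],"delta_rot":[0,0,0]},{"slide":[0,0,0],"delta_rot":[0,0,0]},{"slide":[0,0,0],"delta_rot":[0,0,0]},{"slide":[0,0,0],"delta_rot":[0,0,0]},{"slide":[0,0,0],"delta_rot":[0,0,0]},{"slide":[0,0,0],"delta_rot":[0,0,0]}]' 0.1 20
```

```text
time: 10.3
eef_pos: [497.4, 141.3, 11.5]
eef_rot: [-0.0, 1.0, 0.0, 0.0]
force: [0.5, -0.0, -0.3]
gripper_width: 1.0
grip_force: 0.0
time: 11.3
eef_pos: [497.3, 141.3, 11.5]
eef_rot: [-0.0, 1.0, 0.0, 0.0]
force: [-0.0, 0.2, 0.7]
gripper_width: 0.262
grip_force: 20.0
```

```bash
python3 -m crank '[{"slide":[0,0,-0.4],"delta_rot":[0,0,0]},{"slide":[0,0,-0.7],"delta_rot":[0,0,0]},{"slide":[0,0.4,-0.7],"delta_rot":[0,0,0]},{"slide":[0.1,0.8,0],"delta_rot":[0,0,0]},{"slide":[0.1,0.9,0],"delta_rot":[0,0,0]},{"slide":[0.1,0.9,0],"delta_rot":[0,0,0]},{"slide":[0,0.7,0],"delta_rot":[0,0,0]},{"slide":[0,0.4,0],"delta_rot":[0,0,0]}]'
python3 -m crank '[{"slide":[0,0.1,0],"delta_rot":[0,0,0]},{"slide":[0,0,0],"delta_rot":[0,0,0]},{"slide":[0,0,0],"delta_rot":[0,0,0]},{"slide":[0,0,0],"delta_rot":[0,0,0]},{"slide":[0,0,0],"delta_rot":[0,0,0]},{"slide":[0,0,0],"delta_rot":[0,0,0]}]'
python3 - <<'E'
from h import *
e=bot.state()['eef_pos'];s=snap('wrist','w6');W=world(s)
m=(abs(W[...,0]-e[0])<45)&(abs(W[...,1]-e[1])<45)&(W[...,2]>60)&(W[...,2]<95)
print(e,fit(W,G['sample_pan'][:2]))
rg=bot.trace('wrist','sample_cover')
for d in rg[:2]:
    P=W[d['region']];P=P[(P[:,2]>60)&(P[:,2]<100)]
    print(d['conf'],len(P), np.percentile(P,[2,50,98],axis=0).round().tolist() if len(P) else '')
E
```

```text
time: 12.3
eef_pos: [485.0, 307.0, 84.5]
eef_rot: [-0.001, 1.0, 0.001, 0.0]
force: [-0.1, -1.2, -1.7]
gripper_width: 0.263
grip_force: 20.0
time: 13.05
eef_pos: [485.3, 309.1, 83.5]
eef_rot: [-0.0, 1.0, -0.0, -0.0]
force: [-0.6, -0.8, -1.8]
gripper_width: 0.263
grip_force: 20.0
[485.28655578 309.06886836  83.51846403] [ 486.   307.5   31.3   87.4 4183. ]
0.83 4541 [[456.0, 281.0, 83.0], [471.0, 307.0, 87.0], [514.0, 334.0, 98.0]]
```

View pics/w6.png

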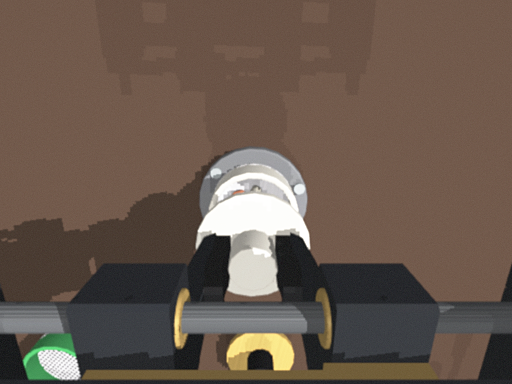

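The held cover (wrist 253,235, disc fitted at 486.0, 307.5) is level and centred over the white pan to within 0.5 mm. I lower it.

```bash
python3 -m crank '[{"slide":[0,0,0.25],"delta_rot":[0,0,0]},{"slide":[0,0,0.25],"delta_rot":[0,0,0]},{"slide":[0,0,0.2],"delta_rot":[0,0,0]},{"slide":[0,0,0.15],"delta_rot":[0,0,0]},{"slide":[0,0,0.14],"delta_rot":[0,0,0]},{"slide":[0,0,0],"delta_rot":[0,0,0]},{"slide":[0,0,0],"delta_rot":[0,0,0]}]'
```

```text
time: 14.02
eef_pos: [485.3, 309.3, 43.9]
eef_rot: [-0.0, 1.0, 0.0, 0.0]
force: [-0.9, 0.1, -1.0]
gripper_width: 0.267
grip_force: 20.0
```

```bash
python3 -m crank '[{"slide":[0,0,0],"delta_rot":[0,0,0]},{"slide":[0,0,0],"delta_rot":[0,0,0]},{"slide":[0,0,0],"delta_rot":[0,0,0]},{"slide":[0,0,0],"delta_rot":[0,0,0]},{"slide":[0,0,-0.3],"delta_rot":[0,0,0]},{"slide":[0,0,-0.7],"delta_rot":[0,0,0]},{"slide":[0,0,-1],"delta_rot":[0,0,0]}]' 1
python3 -m crank '[{"slide":[-0.6,-0.8,0],"delta_rot":[0,0,0]},{"slide":[-0.8,-0.9,0],"delta_rot":[0,0,0]},{"slide":[-0.8,-0.9,0],"delta_rot":[0,0,0]},{"slide":[-0.8,-0.9,0],"delta_rot":[0,0,0]},{"slide":[-0.8,-0.8,0],"delta_rot":[0,0,0]},{"slide":[0,0,0],"delta_rot":[0,0,0]},{"slide":[0,0,0],"delta_rot":[0,0,0]},{"slide":[0,0,0],"delta_rot":[0,0,0]}]'
python3 - <<'E'
from h import *
print(bot.state()['eef_pos'])
for c in('wrist','scene','top'):
    W=world(snap(c,c+'7'))
    for n in('sample_pan','fine_sieve','nest_pan'): print(c,n,fit(W,G[n]))
E
```

```text
time: 14.9
eef_pos: [484.8, 308.8, 124.8]
eef_rot: [-0.0, 1.0, -0.0, -0.001]
force: [0.1, 0.4, -0.3]
gripper_width: 0.999
grip_force: 0.0
time: 15.9
eef_pos: [636.3, 139.1, 124.3]
eef_rot: [-0.001, 1.0, 0.001, -0.0]
force: [0.5, 1.0, 0.8]
gripper_width: 0.997
grip_force: 0.0
[636.2667062  139.14455901 124.29981695]
wrist sample_pan [ 507.3  295.5   19.4   47.4 1211. ]
wrist fine_sieve [ 638.5  137.5   30.9   31.  1165. ]
wrist nest_pan [ 631.3   11.9   31.4   40.8 1536. ]
scene sample_pan [487.8 309.1  12.3  67.4  51. ]
scene fine_sieve [639.3 138.7  32.   30.7 160. ]
scene nest_pan [632.7  14.   32.2  40.2 166. ]
top sample_pan [487.  305.8  11.7  68.5 115. ]
top fine_sieve None
top nest_pan [632.6  10.5  30.8  41.7 170. ]
```

The cover is seated (knob top at 68 as expected, centre within about 1 mm). Next is the green sieve.

```bash
python3 -m crank '[{"slide":[-0.04,0,0.6],"delta_rot":[0,0,0]},{"slide":[0,0,0.8],"delta_rot":[0,0,0]},{"slide":[0,0,0.8],"delta_rot":[0,0,0]},{"slide":[0,0,0.5],"delta_rot":[0,0,0]},{"slide":[0,0,0.3],"delta_rot":[0,0,0]},{"slide":[0,0,0],"delta_rot":[0,0,0]},{"slide":[0,0,0],"delta_rot":[0,0,0]},{"slide":[0,0,0],"delta_rot":[0,0,0]}]'
python3 -m crank '[{"slide":[0,0,0],"delta_rot":[0,0,0]},{"slide":[0,0,0],"delta_rot":[0,0,0]},{"slide":[0,0,0],"delta_rot":[0,0,0]},{"slide":[0,0,0],"delta_rot":[0,0,0]},{"slide":[0,0,0],"delta_rot":[0,0,0]}]' 0.5 20
```

```text
time: 17.05
eef_pos: [639.7, 137.4, 5.0]
eef_rot: [-0.0, 1.0, 0.0, 0.001]
force: [-0.5, -0.2, 0.4]
gripper_width: 1.0
grip_force: 0.0
time: 17.68
eef_pos: [639.0, 137.6, 4.1]
eef_rot: [-0.0, 1.0, 0.0, 0.0]
force: [-0.9, 0.1, 1.4]
gripper_width: 0.701
grip_force: 20.0
```

```bash
python3 -m crank '[{"slide":[0,0,-0.4],"delta_rot":[0,0,0]},{"slide":[0,0,-0.7],"delta_rot":[0,0,0]},{"slide":[0,0,-0.7],"delta_rot":[0,0,0]},{"slide":[0.1,-0.7,0],"delta_rot":[0,0,0]},{"slide":[0.08,-0.8,0],"delta_rot":[0,0,0]},{"slide":[0,-0.8,0],"delta_rot":[0,0,0]},{"slide":[0,-0.6,0],"delta_rot":[0,0,0]},{"slide":[0,-0.2,0],"delta_rot":[0,0,0]}]'
python3 -m crank '[{"slide":[0,0,0],"delta_rot":[0,0,0]},{"slide":[0,0,0],"delta_rot":[0,0,0]},{"slide":[0,0,0],"delta_rot":[0,0,0]},{"slide":[0,0,0],"delta_rot":[0,0,0]},{"slide":[0,0,0],"delta_rot":[0,0,0]}]'
cat >> h.py <<'E'
def held(zr,n,rep='held'):
    "centre of the thing held, seen by the wrist camera; n = name for pic"
    e=bot.state()['eef_pos'];W=world(snap('wrist',n))
    m=(np.hypot(W[...,0]-e[0],W[...,1]-e[1]+1.4)<36)&(W[...,2]>zr-5)&(W[...,2]<zr+4)
    P=W[m];print(e.round(1),cv2.minEnclosingCircle(P[:,:2].astype(np.float32).reshape(-1,1,2)),len(P),np.median(P[:,2]).round(1))
    A=np.c_[P[:,:2],np.ones(len(P))];c=np.linalg.lstsq(A,(P[:,:2]**2).sum(1),rcond=None)[0];print('lsq',c[:2]/2)
    return W
E
python3 - <<'E'
from h import *
held(bot.state()['eef_pos'][2]-4+30,'w8')
E
```

```text
time: 18.68
eef_pos: [631.7, 10.5, 76.5]
eef_rot: [0.001, 1.0, -0.001, 0.0]
force: [-0.3, 1.5, -1.3]
gripper_width: 0.697
grip_force: 20.0
time: 19.3
eef_pos: [631.7, 13.6, 75.9]
eef_rot: [-0.0, 1.0, 0.0, 0.0]
force: [0.5, 0.5, -1.5]
gripper_width: 0.699
grip_force: 20.0
[631.7  13.6  75.9] ((627.956298828125, 12.280458450317383), 35.23311233520508) 3392 102.0
lsq [630.97279439  11.90852638]
```

```bash
python3 -m crank '[{"slide":[0,0,0.25],"delta_rot":[0,0,0]},{"slide":[0,0,0.25],"delta_rot":[0,0,0]},{"slide":[0,0,0.2],"delta_rot":[0,0,0]},{"slide":[0,0,0.15],"delta_rot":[0,0,0]},{"slide":[0,0,0.14],"delta_rot":[0,0,0]},{"slide":[0,0,0],"delta_rot":[0,0,0]},{"slide":[0,0,0],"delta_rot":[0,0,0]}]'
```

```text
time: 20.23
eef_pos: [631.8, 13.3, 36.3]
eef_rot: [-0.0, 1.0, 0.0, 0.0]
force: [0.5, -0.1, -1.6]
gripper_width: 0.699
grip_force: 20.0
```

```bash
python3 -m crank '[{"slide":[0,0,0],"delta_rot":[0,0,0]},{"slide":[0,0,0],"delta_rot":[0,0,0]},{"slide":[0,0,0],"delta_rot":[0,0,0]},{"slide":[0,0,-0.3],"delta_rot":[0,0,0]},{"slide":[0,0,-0.8],"delta_rot":[0,0,0]},{"slide":[0,0,-1],"delta_rot":[0,0,0]},{"slide":[0,0,0],"delta_rot":[0,0,0]}]' 1
python3 -m crank '[{"slide":[0.5,-0.7,0],"delta_rot":[0,0,0]},{"slide":[0.7,-0.9,0],"delta_rot":[0,0,0]},{"slide":[0.7,-0.9,0],"delta_rot":[0,0,0]},{"slide":[0.7,-0.9,0],"delta_rot":[0,0,0]},{"slide":[0.7,-0.9,0],"delta_rot":[0,0,0]},{"slide":[0,0,0],"delta_rot":[0,0,0]},{"slide":[0,0,0],"delta_rot":[0,0,0]},{"slide":[0,0,0],"delta_rot":[0,0,0]}]'
python3 - <<'E'
from h import *
print(bot.state()['eef_pos'])
for c in('wrist','scene','top'):
    W=world(snap(c,c+'9'))
    for n in('nest_pan','medium_sieve','coarse_sieve'): print(c,n,fit(W,G[n]))
E
```

```text
time: 21.1
eef_pos: [634.4, 13.7, 124.4]
eef_rot: [0.0, 1.0, 0.001, 0.004]
force: [-0.1, 0.8, 0.1]
gripper_width: 0.999
grip_force: 0.0
time: 22.1
eef_pos: [500.9, -157.2, 120.3]
eef_rot: [-0.001, 1.0, 0.001, 0.001]
force: [0.4, -0.0, -0.0]
gripper_width: 1.003
grip_force: 0.0
[ 500.91324105 -157.16019849  120.33227691]
wrist nest_pan [601.2   5.3   4.   23.4  41. ]
wrist medium_sieve [ 499.2 -160.3   30.9   31.  1195. ]
wrist coarse_sieve [ 490.8  -14.    31.2   31.  1507. ]
scene nest_pan [631.1  11.9  33.6  62.3 168. ]
scene medium_sieve [ 500.8 -160.1   32.6   30.3  124. ]
scene coarse_sieve [491.7 -12.5  32.1  30.5 111. ]
top nest_pan [632.8  10.4  30.9  63.8 185. ]
top medium_sieve [ 506.1 -158.8   24.2   16.7  247. ]
top coarse_sieve [492.3 -15.   30.7  32.2 164. ]
```

Green is seated (rim at 62 to 63, top-view centre the same as the pan's). Next is yellow.

```bash
python3 -m crank '[{"slide":[0.03,-0.04,0.6],"delta_rot":[0,0,0]},{"slide":[0,0,0.8],"delta_rot":[0,0,0]},{"slide":[0,0,0.8],"delta_rot":[0,0,0]},{"slide":[0,0,0.45],"delta_rot":[0,0,0]},{"slide":[0,0,0.25],"delta_rot":[0,0,0]},{"slide":[0,0,0],"delta_rot":[0,0,0]},{"slide":[0,0,0],"delta_rot":[0,0,0]},{"slide":[0,0,0],"delta_rot":[0,0,0]}]'
python3 -m crank '[{"slide":[0,0,0],"delta_rot":[0,0,0]},{"slide":[0,0,0],"delta_rot":[0,0,0]},{"slide":[0,0,0],"delta_rot":[0,0,0]},{"slide":[0,0,0],"delta_rot":[0,0,0]},{"slide":[0,0,0],"delta_rot":[0,0,0]}]' 0.5 20
```

```text
time: 23.25
eef_pos: [499.1, -160.5, 5.0]
eef_rot: [-0.0, 1.0, -0.0, 0.001]
force: [-0.2, -0.0, 0.8]
gripper_width: 1.001
grip_force: 0.0
time: 23.88
eef_pos: [498.6, -160.2, 4.4]
eef_rot: [-0.0, 1.0, 0.0, 0.0]
force: [-0.6, 0.4, 2.8]
gripper_width: 0.698
grip_force: 20.0
```

```bash
python3 -m crank '[{"slide":[0,0,-0.4],"delta_rot":[0,0,0]},{"slide":[0,0,-0.9],"delta_rot":[0,0,0]},{"slide":[0,0,-1],"delta_rot":[0,0,0]},{"slide":[-0.5,0.6,0],"delta_rot":[0,0,0]},{"slide":[-0.7,0.9,0],"delta_rot":[0,0,0]},{"slide":[-0.7,0.9,0],"delta_rot":[0,0,0]},{"slide":[-0.7,0.9,0],"delta_rot":[0,0,0]},{"slide":[-0.5,0.7,0],"delta_rot":[0,0,0]}]'
python3 -m crank '[{"slide":[-0.2,0.34,0],"delta_rot":[0,0,0]},{"slide":[0,0,0],"delta_rot":[0,0,0]},{"slide":[0,0,0],"delta_rot":[0,0,0]},{"slide":[0,0,0],"delta_rot":[0,0,0]},{"slide":[0,0,0],"delta_rot":[0,0,0]},{"slide":[0,0,0],"delta_rot":[0,0,0]},{"slide":[0,0,0],"delta_rot":[0,0,0]}]'
python3 - <<'E'
from h import *
held(bot.state()['eef_pos'][2]-4+30,'w10')
E
```

```text
time: 24.88
eef_pos: [623.5, 1.5, 97.3]
eef_rot: [-0.001, 1.0, 0.0, 0.0]
force: [-0.5, 0.8, -1.6]
gripper_width: 0.694
grip_force: 20.0
time: 25.75
eef_pos: [630.5, 13.2, 96.3]
eef_rot: [-0.0, 1.0, 0.0, -0.0]
force: [0.1, -0.7, -0.4]
gripper_width: 0.696
grip_force: 20.0
[630.5  13.2  96.3] ((625.9559326171875, 11.824199676513672), 35.19371032714844) 3271 122.0
lsq [630.63196421  11.51502105]
```

```bash
python3 -m crank '[{"slide":[0,0,0.25],"delta_rot":[0,0,0]},{"slide":[0,0,0.25],"delta_rot":[0,0,0]},{"slide":[0,0,0.2],"delta_rot":[0,0,0]},{"slide":[0,0,0.15],"delta_rot":[0,0,0]},{"slide":[0,0,0.1],"delta_rot":[0,0,0]},{"slide":[0,0,0],"delta_rot":[0,0,0]},{"slide":[0,0,0],"delta_rot":[0,0,0]}]'
python3 -m crank '[{"slide":[0,0,0],"delta_rot":[0,0,0]},{"slide":[0,0,0],"delta_rot":[0,0,0]},{"slide":[0,0,0],"delta_rot":[0,0,0]},{"slide":[0,0,-0.3],"delta_rot":[0,0,0]},{"slide":[0,0,-0.8],"delta_rot":[0,0,0]},{"slide":[0,0,-0.8],"delta_rot":[0,0,0]},{"slide":[0,0,0],"delta_rot":[0,0,0]}]' 1
```

```text
time: 26.68
eef_pos: [630.8, 13.4, 58.5]
eef_rot: [-0.0, 1.0, 0.0, 0.0]
force: [-1.2, 0.0, 0.4]
gripper_width: 0.697
grip_force: 20.0
time: 27.55
eef_pos: [632.7, 13.6, 137.6]
eef_rot: [0.0, 1.0, 0.0, 0.003]
force: [0.9, -0.1, 0.9]
gripper_width: 1.004
grip_force: 0.0
```

```bash
python3 -m crank '[{"slide":[0.6,-0.1,0],"delta_rot":[0,0,0]},{"slide":[0.9,-0.2,0],"delta_rot":[0,0,0]},{"slide":[0.9,-0.2,0],"delta_rot":[0,0,0]},{"slide":[0.7,-0.15,0],"delta_rot":[0,0,0]},{"slide":[0.4,0,0],"delta_rot":[0,0,0]},{"slide":[0,0,0],"delta_rot":[0,0,0]},{"slide":[0,0,0],"delta_rot":[0,0,0]},{"slide":[0,0,0],"delta_rot":[0,0,0]}]'
python3 - <<'E'
from h import *
print(bot.state()['eef_pos'])
for c in('wrist','scene','top'):
    W=world(snap(c,c+'11'))
    for n in('nest_pan','coarse_sieve'): print(c,n,fit(W,G[n]))
E
```

```text
time: 28.55
eef_pos: [491.5, -12.5, 134.2]
eef_rot: [-0.0, 1.0, 0.0, 0.0]
force: [0.5, -0.8, 0.0]
gripper_width: 0.999
grip_force: 0.0
[491.53812329 -12.54284635 134.19745078]
wrist nest_pan [630.3  11.6  30.9  84.5 758. ]
wrist coarse_sieve [ 490.9  -13.6   31.    31.1 1080. ]
scene nest_pan [632.4  11.8  31.9  83.7 177. ]
scene coarse_sieve [491.8 -11.1  31.6  30.7 108. ]
top nest_pan [632.5  10.6  30.8  85.5 192. ]
top coarse_sieve None
```

```bash
python3 -m crank '[{"slide":[0.02,0,0.6],"delta_rot":[0,0,0]},{"slide":[0,0,0.9],"delta_rot":[0,0,0]},{"slide":[0,0,0.9],"delta_rot":[0,0,0]},{"slide":[0,0,0.6],"delta_rot":[0,0,0]},{"slide":[0,0,0.25],"delta_rot":[0,0,0]},{"slide":[0,0,0],"delta_rot":[0,0,0]},{"slide":[0,0,0],"delta_rot":[0,0,0]},{"slide":[0,0,0],"delta_rot":[0,0,0]}]'
python3 -m crank '[{"slide":[0,0,0],"delta_rot":[0,0,0]},{"slide":[0,0,0],"delta_rot":[0,0,0]},{"slide":[0,0,0],"delta_rot":[0,0,0]},{"slide":[0,0,0],"delta_rot":[0,0,0]},{"slide":[0,0,0],"delta_rot":[0,0,0]}]' 0.5 20
```

```text
time: 29.7
eef_pos: [490.4, -12.8, 5.2]
eef_rot: [0.0, 1.0, 0.0, 0.001]
force: [0.5, 0.4, 0.4]
gripper_width: 1.0
grip_force: 0.0
time: 30.32
eef_pos: [489.8, -12.7, 4.4]
eef_rot: [-0.0, 1.0, 0.0, 0.0]
force: [0.1, -0.2, 2.7]
gripper_width: 0.695
grip_force: 20.0
```

```bash
python3 -m crank '[{"slide":[0,0,-0.4],"delta_rot":[0,0,0]},{"slide":[0,0,-0.8],"delta_rot":[0,0,0]},{"slide":[0,0,-0.9],"delta_rot":[0,0,0]},{"slide":[0,0,-0.7],"delta_rot":[0,0,0]},{"slide":[-0.5,0.1,0],"delta_rot":[0,0,0]},{"slide":[-0.8,0.2,0],"delta_rot":[0,0,0]},{"slide":[-0.9,0.2,0],"delta_rot":[0,0,0]},{"slide":[-0.8,0.15,0],"delta_rot":[0,0,0]}]'
python3 -m crank '[{"slide":[-0.5,0,0],"delta_rot":[0,0,0]},{"slide":[0,0,0],"delta_rot":[0,0,0]},{"slide":[0,0,0],"delta_rot":[0,0,0]},{"slide":[0,0,0],"delta_rot":[0,0,0]},{"slide":[0,0,0],"delta_rot":[0,0,0]},{"slide":[0,0,0],"delta_rot":[0,0,0]},{"slide":[0,0,0],"delta_rot":[0,0,0]},{"slide":[0,0,0],"delta_rot":[0,0,0]}]'
python3 - <<'E'
from h import *
held(bot.state()['eef_pos'][2]-4+30,'w12')
E
```

```text
time: 31.32
eef_pos: [610.4, 13.4, 115.9]
eef_rot: [-0.0, 1.0, 0.0, -0.0]
force: [0.5, -1.0, -1.5]
gripper_width: 0.697
grip_force: 20.0
time: 32.33
eef_pos: [629.7, 13.3, 116.3]
eef_rot: [-0.0, 1.0, 0.0, 0.0]
force: [-0.3, -0.6, -0.6]
gripper_width: 0.692
grip_force: 20.0
[629.7  13.3 116.3] ((625.0712890625, 11.91469955444336), 35.142852783203125) 3247 142.0
lsq [630.05658543  11.6212274 ]
```

```bash
python3 -m crank '[{"slide":[-0.02,0,0.25],"delta_rot":[0,0,0]},{"slide":[0,0,0.25],"delta_rot":[0,0,0]},{"slide":[0,0,0.2],"delta_rot":[0,0,0]},{"slide":[0,0,0.1],"delta_rot":[0,0,0]},{"slide":[0,0,0.1],"delta_rot":[0,0,0]},{"slide":[0,0,0],"delta_rot":[0,0,0]},{"slide":[0,0,0],"delta_rot":[0,0,0]}]'
python3 -m crank '[{"slide":[0,0,0],"delta_rot":[0,0,0]},{"slide":[0,0,0],"delta_rot":[0,0,0]},{"slide":[0,0,0],"delta_rot":[0,0,0]},{"slide":[0,0,-0.3],"delta_rot":[0,0,0]},{"slide":[0,0,-0.8],"delta_rot":[0,0,0]},{"slide":[0,0,-0.7],"delta_rot":[0,0,0]},{"slide":[0,0,0],"delta_rot":[0,0,0]}]' 1
```

```text
time: 33.25
eef_pos: [630.8, 13.4, 80.5]
eef_rot: [-0.0, 1.0, 0.0, 0.0]
force: [-0.0, 0.9, 0.8]
gripper_width: 0.691
grip_force: 20.0
time: 34.12
eef_pos: [632.4, 13.6, 155.2]
eef_rot: [0.0, 1.0, 0.0, 0.003]
force: [-0.0, -0.5, -0.3]
gripper_width: 0.998
grip_force: 0.0
```

```bash
python3 -m crank '[{"slide":[0,0.8,0],"delta_rot":[0,0,0]},{"slide":[-0.05,1,0],"delta_rot":[0,0,0]},{"slide":[-0.05,1,0],"delta_rot":[0,0,0]},{"slide":[-0.05,1,0],"delta_rot":[0,0,0]},{"slide":[0,1,0],"delta_rot":[0,0,0]},{"slide":[0,1,0],"delta_rot":[0,0,0]},{"slide":[0,1,0.3],"delta_rot":[0,0,0]},{"slide":[0,0.7,0.4],"delta_rot":[0,0,0]}]'
python3 -m crank '[{"slide":[0,0,0],"delta_rot":[0,0,0]},{"slide":[0,0,0],"delta_rot":[0,0,0]},{"slide":[0,0,0],"delta_rot":[0,0,0]},{"slide":[0,0,0],"delta_rot":[0,0,0]},{"slide":[0,0,0],"delta_rot":[0,0,0]}]'
python3 - <<'E'
from h import *
print(bot.state()['eef_pos'])
for c in('wrist','scene','top'):
    W=world(snap(c,c+'13'))
    for n in('nest_pan','nest_lid'): print(c,n,fit(W,G[n]))
E
```

```text
time: 35.12
eef_pos: [635.6, 315.8, 123.4]
eef_rot: [-0.001, 1.0, 0.0, -0.0]
force: [-0.1, 0.0, -0.2]
gripper_width: 0.999
grip_force: 0.0
time: 35.75
eef_pos: [636.8, 312.6, 124.7]
eef_rot: [0.0, 1.0, 0.0, 0.0]
force: [-0.7, -0.5, -1.0]
gripper_width: 1.004
grip_force: 0.0
[636.81854645 312.64977751 124.69641234]
wrist nest_pan None
wrist nest_lid [636.7 314.   11.8  37.  632. ]
scene nest_pan [632.7  13.7  32.   89.1 171. ]
scene nest_lid [638.  313.1  13.5  36.6  67. ]
top nest_pan [630.3  10.1  29.6  89.7 362. ]
top nest_lid [631.1 315.2   8.5  25.9  12. ]
```

View pics/scene13.png

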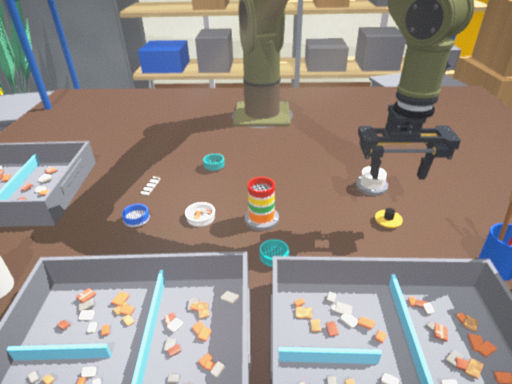

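The scene picture shows the nest at (261,202) with orange, green, yellow and red in order, and the gripper above the brass lid (389,218). I recheck red's height with a higher cut and go down on the lid knob.

```bash
sed -i 's/<90)/<140)/' h.py; python3 - <<'E'
from h import *
for c in('scene','top'): print(fit(world(snap(c)),G['nest_pan']))
E
python3 -m crank '[{"slide":[0,0.05,0.6],"delta_rot":[0,0,0]},{"slide":[0,0,0.8],"delta_rot":[0,0,0]},{"slide":[0,0,0.7],"delta_rot":[0,0,0]},{"slide":[0,0,0.5],"delta_rot":[0,0,0]},{"slide":[0,0,0.2],"delta_rot":[0,0,0]},{"slide":[0,0,0],"delta_rot":[0,0,0]},{"slide":[0,0,0],"delta_rot":[0,0,0]},{"slide":[0,0,0],"delta_rot":[0,0,0]}]'
```

```text
[632.8  12.2  31.8 105.7 188. ]
[632.9  10.6  30.9 107.8 202. ]
time: 37.0
eef_pos: [637.1, 315.6, 13.4]
eef_rot: [-0.0, 1.0, 0.0, 0.001]
force: [0.9, 0.0, 0.7]
gripper_width: 1.001
grip_force: 0.0
```

```bash
python3 -m crank '[{"slide":[0,0,0],"delta_rot":[0,0,0]},{"slide":[0,0,0],"delta_rot":[0,0,0]},{"slide":[0,0,0],"delta_rot":[0,0,0]},{"slide":[0,0,0],"delta_rot":[0,0,0]},{"slide":[0,0,0],"delta_rot":[0,0,0]},{"slide":[0,0,0],"delta_rot":[0,0,0]},{"slide":[0,0,0],"delta_rot":[0,0,0]},{"slide":[0,0,0],"delta_rot":[0,0,0]}]' 0.1 20
```

```text
time: 38.0
eef_pos: [636.5, 315.3, 12.3]
eef_rot: [-0.0, 1.0, 0.0, 0.0]
force: [0.2, 1.0, -0.1]
gripper_width: 0.263
grip_force: 20.0
```

```bash
python3 -m crank '[{"slide":[0,0,-0.4],"delta_rot":[0,0,0]},{"slide":[0,0,-0.8],"delta_rot":[0,0,0]},{"slide":[0,0,-0.9],"delta_rot":[0,0,0]},{"slide":[0,0,-0.8],"delta_rot":[0,0,0]},{"slide":[0.03,-0.5,-0.5],"delta_rot":[0,0,0]},{"slide":[0.05,-0.9,0],"delta_rot":[0,0,0]},{"slide":[0.05,-1,0],"delta_rot":[0,0,0]},{"slide":[0,-1,0],"delta_rot":[0,0,0]}]'
python3 -m crank '[{"slide":[0,-1,0],"delta_rot":[0,0,0]},{"slide":[0,-1,0],"delta_rot":[0,0,0]},{"slide":[0,-0.9,0],"delta_rot":[0,0,0]},{"slide":[0,-0.7,0],"delta_rot":[0,0,0]},{"slide":[0,-0.4,0],"delta_rot":[0,0,0]},{"slide":[0,-0.15,0],"delta_rot":[0,0,0]},{"slide":[0,0,0],"delta_rot":[0,0,0]},{"slide":[0,0,0],"delta_rot":[0,0,0]}]'
python3 -m crank '[{"slide":[0,0,0],"delta_rot":[0,0,0]},{"slide":[0,0,0],"delta_rot":[0,0,0]},{"slide":[0,0,0],"delta_rot":[0,0,0]},{"slide":[0,0,0],"delta_rot":[0,0,0]}]'
python3 - <<'E'
from h import *
held(bot.state()['eef_pos'][2]-12+14,'w14')
E
```

```text
time: 39.0
eef_pos: [630.7, 175.8, 148.5]
eef_rot: [0.0, 1.0, -0.001, -0.0]
force: [0.5, 0.5, -0.7]
gripper_width: 0.268
grip_force: 20.0
time: 40.0
eef_pos: [631.3, 15.1, 148.4]
eef_rot: [-0.001, 1.0, 0.001, 0.0]
force: [0.1, -0.2, -1.9]
gripper_width: 0.264
grip_force: 20.0
time: 40.5
eef_pos: [631.3, 13.3, 148.3]
eef_rot: [-0.0, 1.0, 0.0, 0.0]
force: [0.4, -0.1, -1.0]
gripper_width: 0.267
grip_force: 20.0
[631.3  13.3 148.3] ((631.9395751953125, 11.470057487487793), 31.202880859375) 4185 150.6
lsq [631.62220104  11.60149166]
```

```bash
python3 -m crank '[{"slide":[0,0,0.25],"delta_rot":[0,0,0]},{"slide":[0,0,0.25],"delta_rot":[0,0,0]},{"slide":[0,0,0.2],"delta_rot":[0,0,0]},{"slide":[0,0,0.15],"delta_rot":[0,0,0]},{"slide":[0,0,0.1],"delta_rot":[0,0,0]},{"slide":[0,0,0],"delta_rot":[0,0,0]},{"slide":[0,0,0],"delta_rot":[0,0,0]}]'
python3 -m crank '[{"slide":[0,0,0],"delta_rot":[0,0,0]},{"slide":[0,0,0],"delta_rot":[0,0,0]},{"slide":[0,0,0],"delta_rot":[0,0,0]},{"slide":[0,0,0],"delta_rot":[0,0,0]},{"slide":[0,0,-0.3],"delta_rot":[0,0,0]},{"slide":[0,0,-0.8],"delta_rot":[0,0,0]},{"slide":[0,0,-0.8],"delta_rot":[0,0,0]},{"slide":[0,0,0],"delta_rot":[0,0,0]}]' 1
python3 -m crank '[{"slide":[0.5,0,0],"delta_rot":[0,0,0]},{"slide":[0.9,0,0],"delta_rot":[0,0,0]},{"slide":[0.9,0,0],"delta_rot":[0,0,0]},{"slide":[0.5,0,0],"delta_rot":[0,0,0]},{"slide":[0,0,0],"delta_rot":[0,0,0]},{"slide":[0,0,0],"delta_rot":[0,0,0]},{"slide":[0,0,0],"delta_rot":[0,0,0]},{"slide":[0,0,0],"delta_rot":[0,0,0]}]'
python3 - <<'E'
from h import *
G['bar']=(490,-299)
for c in('scene','top'):
    W=world(snap(c,c+'15'))
    for n in('nest_pan','sample_pan','spare_sieve','dish'): print(c,n,fit(W,G[n]))
i=cv2.imread('pics/scene15.png')[100:260,100:420];cv2.imwrite('pics/c15.png',cv2.resize(i,None,fx=2.4,fy=2.4))
E
```

```text
time: 41.42
eef_pos: [631.5, 13.2, 110.4]
eef_rot: [-0.0, 1.0, 0.0, 0.0]
force: [-0.2, -0.5, -0.2]
gripper_width: 0.269
grip_force: 20.0
time: 42.42
eef_pos: [633.4, 13.7, 189.7]
eef_rot: [0.0, 1.0, 0.0, 0.003]
force: [0.1, 0.0, -0.5]
gripper_width: 1.0
grip_force: 0.0
time: 43.42
eef_pos: [519.9, 13.3, 186.1]
eef_rot: [0.0, 1.0, 0.0, 0.0]
force: [-0.4, -0.7, -0.2]
gripper_width: 1.003
grip_force: 0.0
scene nest_pan [632.7  12.5  12.7 130.   82. ]
scene sample_pan [488.1 308.9  12.4  67.5  52. ]
scene spare_sieve [ 639.3 -293.3   32.4   30.4  148. ]
scene dish [ 624.8 -139.1   36.5   20.8  218. ]
top nest_pan [633.1  10.6  11.6 136.2  87. ]
top sample_pan [487.  305.5  11.8  68.3 114. ]
top spare_sieve [ 641.9 -296.6   31.1   32.4  184. ]
top dish [ 626.2 -140.7   36.    22.5  276. ]
```

View pics/c15.png

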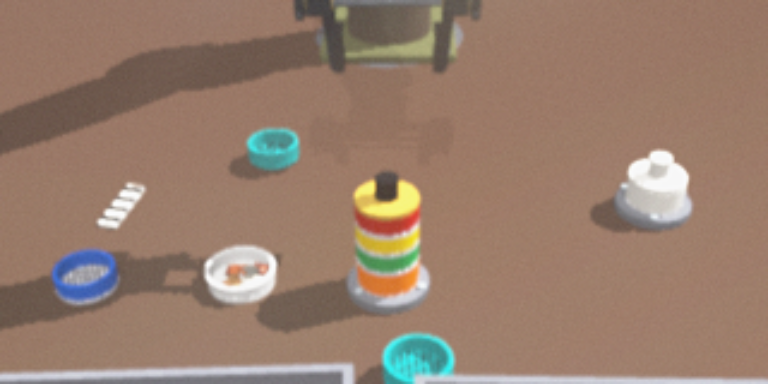

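The picture shows the complete nest (387,240) level with the lid on top, and the cover on the white pan (655,190). The dish, blue sieve and bar have not moved, and the gripper is clear.

```bash
python3 -c "
from rig import bot
print(bot.hand_in())"
```

```text
the job is handed in; nothing more can be done
None
```

The job is handed in, with no verdict returned: the last pictures show the white cover on the sherd pan and the green, yellow and red sieves and brass lid nested in order on the orange pan, with the spare sieve, dish and scale bar where they were.

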